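# Pin the lamp foot and hold the check cell in the light gauge

### The job

Lock the light gauge's lamp by taking the steel pin out of its wooden block, pushing it fully home in the hole of the lamp's foot and letting go of it. Then take the long glass check cell by its two frosted long sides only, never touching its clear glass or its cap, and hold it upright and still, centred in the light path midway between lamp and sensor with its clear ends squarely facing them. Finish while still holding it there, touching nothing else with it, and leave the other things on the bench where they are.

Things in the scene. Friction and masses are not known exactly. Their poses are not given: they have to be found in the camera images.
- cell_mid (a point): Centre, half-way up the glass, of the loose upright long check cell (150 g): 40 mm long along x, a clear window at each end; 26 mm wide over the two frosted white long sides (outer faces at y -13 and +13 mm, plates 3 mm thick, full length and height); glass 64 mm tall, this point 32 mm above its underside; z up. Grey cap on top 22 mm wide, 6 mm tall, not for gripping. Grip across y.
- cell: The same long check cell as a whole, including both frosted sides; origin at the centre of its underside, axes as for cell_mid.
- frost_a: The frosted side plate of the check cell at its +y side, part of the cell; origin and axes are those of body cell (not at the plate).
- frost_b: The frosted side plate of the check cell at its -y side, part of the cell; origin and axes are those of body cell (not at the plate).
- pin_seat (a point): Point on the axis of the loose upright steel lock pin (60 g) at the underside of its collar. Below it a round shaft 8 mm in diameter, 34 mm long, tapered to 5 mm over its last 5 mm; above it a collar 22 mm in diameter, 4 mm thick, then a round grip 16 mm in diameter, 30 mm tall. z up along the pin.
- pin_grip (a point): Centre of the pin's round 16 mm grip, on its axis 19 mm above pin_seat; the grip reaches 15 mm above and below this point. Lift at least 34 mm to draw the pin out of its block.
- pin_block: Fixed wooden storage block 60 x 60 x 40 mm tall with a 12 mm hole right through, in which the pin stands at first with its collar on the block's top; origin at the centre of its underside.
- gauge: Fixed light gauge, origin under the centre of its base, z up, light along y. Base 80 x 290 x 30 mm. Lamp at +y, sensor at -y: level round black heads 39 mm in diameter, axes 130 mm up, noses at y +50 and -50 mm, so a 100 mm gap, open above and to both x sides, nothing in it to carry the cell. 50 mm box behind the sensor. From the lamp a foot strap runs to -x to a lug 60 x 60 x 40 mm tall.
- beam (a point): The middle of the light path, midway between the noses of lamp and sensor, 130 mm above the bench; y axis along the light, z up. The cell's centre belongs here, with its x axis along the light, either end to the lamp.
- foot_hole (a point): Centre of the mouth of the upright round 11 mm hole in the lug of the lamp's foot, in its flat top 40 mm above the bench, at (-105, +85) mm from the gauge's origin in the gauge's axes. The hole goes 40 mm right through to the bench; the pin is home when its collar lies on the lug. z up.
- pad: Fixed flat rubber pad 110 x 180 x 4 mm on which the two glass cells stand, 90 mm apart along its y axis; which stands at which end varies. Origin at the centre of its underside.
- small_cell: Bystander: the short glass cell, 22 x 22 x 49 mm tall, on the same pad; origin at the centre of its underside.
- socket: Bystander: round steel wrench socket 30 mm in diameter, 45 mm tall, standing; origin at its underside.
- screwdriver: Bystander: screwdriver 190 mm long, lying beyond the gauge.
- jar: Bystander: glass jar 56 mm in diameter, 75 mm tall, with steel lid; origin at its underside.
- sprocket: Bystander: flat dark steel ring 72 mm in diameter, 10 mm thick, lying.
- wrench: Bystander: wrench 170 mm long, lying.

How it is judged:
On the way:
1. the pin is fully home in the lamp foot's hole and let go (horizontal distance between pin_seat and foot_hole below 0.0035 m and z of pin_seat in the frame of foot_hole between -0.004 and 0.004 m and angle between pin_seat's own z axis and vertical below 0.1 rad and contact force between the fingers and pin below 0.05 N), for 0.2 s.
At the end, for the whole second after the job is handed in: Pin home (4 mm up or down, 3.5 mm sideways, 0.1 rad) and let go. Cell held, over 1 N on each frosted side, centre within 7 mm sideways, 18 mm along the light, 12 mm in height of mid-beam, long axis within 0.15 rad of the light, 0.12 rad of upright, under 20 mm/s, not touching the gauge (all of step 1 and x of cell_mid in the frame of beam between -0.007 and 0.007 m and y of cell_mid in the frame of beam between -0.018 and 0.018 m and z of cell_mid in the frame of beam between -0.012 and 0.012 m and angle between the x axis of cell_mid and the y axis of beam, either way round below 0.15 rad and angle between cell_mid's own z axis and vertical below 0.12 rad and contact force between the fingers and frost_a above 1 N and contact force between the fingers and frost_b above 1 N and contact force between cell and gauge below 0.05 N and linear speed of cell below 0.02 m/s); the arm keeps its last pose, push and grip.
It fails at once if the fingers touch the cell's clear glass or its cap (over 0.3 N) (contact force between the fingers and cell_c0 above 0.3 N or contact force between the fingers and cell_c1 above 0.3 N).
It fails at once if a bystander (short cell, socket, screwdriver, jar, sprocket or wrench) is moved by more than 25 mm (distance of any of small_cell, socket, screwdriver, jar, sprocket, wrench from where it was at the start of the episode above 0.025 m).
It also fails if it takes over 48 s, if anything falls off the work surface, if the arm or the gripper's body presses on something with over 40 N, if the wrist force passes 120 N, or if a joint passes its speed limit or range.

### The arm

A 6-joint arm with a two-finger parallel gripper is mounted at the origin on the work surface. World frame = base frame: x ahead of the robot, y to its left, z up, the work surface at z = 0. Lengths are in m, angles in rad, forces in N, time in s.
With the tool pointing down it reaches from about 0.35 to 0.775 m from the base axis. Payload 5.5 kg.
Tool frame: the origin (TCP) lies at the very end of the fingers, on their centre line; the grasp point (between the pads) lies 19 mm behind it (env.grip_depth is the distance from the TCP to the grasp point, in m); z points along the fingers, y is the direction in which the jaws open and shut (so a half turn about z gives the same grasp; the last joint's range is limited). The gripper opens to 85 mm and grips with 20 to 120 N. Pads are 22 mm wide; open, the fingers measure 114 mm over their backs; the gripper's body (76 mm by 85 mm) begins 54 mm behind the grasp point. The pads swing forward as they close: fully open they stand 13 mm farther back than shut.
Start: joints at [-0.14, 0.313, 0.046, 1.304, 0, 1.431], TCP at [0.575, -0, 0.231] pointing down, gripper open.
Joint ranges: [-2.76, 2.76], [-0.86, 1.69], [-1.03, 1.26], [-2.2, 2.34], [-1.47, 1.5], [-3.14, 3.14]. Speed limits (rad/s): [2.57, 2.57, 3.14, 3.14, 3.14, 3.14].

### API

Orientations are given as a unit quaternion [w, x, y, z].
In Python, from workcell import env gives the robot as it stands.
- The arm moves only by the tool step_arm, never from a script. Its argument "series" is a list of rows, each a list of 3 entries, a list of its own where there are three numbers: the shift along the world's x, y, z in cm, then the turn about the world's z in rad, then the closure in counts, from 0 (fully open) to 255 (shut). A call has 1 to 5 rows; each row is the pose to reach, as a shift and turn from the pose measured when the call began; what a row does not reach only later rows make up. A row lasts 1/8 s, in which the tool goes at most 62.5 mm and 10.7 degrees, less where a joint would pass 70% of its speed; a pose out of reach is approached as far as the arm can. A call with a gripper value outside its range is refused whole. The fingers move at their own pace and stop on an object; "newtons" is the grip in N (left out, the last holds). Time passes only in rows, so rows that repeat a pose let the fingers close. It gives the time, the measured TCP pose, the force and the opening at its end, in the units of the state.
- env.get_state(): the state, without advancing time (a new reading comes with each control period).
- env.read_camera(name): name is "scene" or "side" or "wrist"; returns a dict with "frame" (384x512x3 uint8, red, green, blue), "vertical_fov" (degrees; the focal length in pixels is half the picture's height over the tangent of half this angle, whatever the lens; pixels are square), "cx", "cy" (the principal point, pixels), "camera_from_world" (4x4, takes a point from world to camera coordinates). Camera axes: x right, y down, z forward; pixel columns grow to the right and rows downward; lengths in m; the calibration is good to about 2 mm. A picture is of the moment at which its call begins. There is no depth.
- env.hand_in(): hands the job in, once; it reports no verdict.
The state is a dict: "clock": time; "joint_pos": joint angles; "qvel": joint speeds; "tau": joint torques, N m; "tcp_pos": TCP position; "orientation": TCP orientation; "wrist_force": force on the tool from outside, world axes, zero at the start; "ft_torque": the same for the moment, N m; "finger_gap": finger opening in m.
Only numpy, scipy, OpenCV 4.12 (cv2) and the standard library are available. Lean on these libraries where they do the work, as an engineer would, in place of code of your own. Each camera call takes 0.05 s, during which the arm holds its last target.

## Working session

There is one attempt and no reset: what is moved stays moved. The work goes in short steps, Python scripts to look and compute and a tool call to move; the robot and the scene stay as the last step left them, time stands still between calls to the robot, and variables do not carry over. Pictures are saved under pics/ and viewed, and the job is handed in when it is done.

Besides the shell and the picture viewer there is one more tool, called after "Request:" as name([rows], argument=value, ...), one row to a line, values as JSON. step_arm: Moves the arm, as the interface text tells. Its arguments: {"type":"object","properties":{"series":{"type":"array"},"newtons":{"type":"number"}},"required":["series"]}

```bash
ls; mkdir -p pics; cat > h.py <<'E'
import numpy as np, cv2
from workcell import env
def cam(n):
    return env.read_camera(n)
def save(c,p): cv2.imwrite(p,cv2.cvtColor(c["frame"],cv2.COLOR_RGB2BGR))
def f(c): return 192/np.tan(np.radians(c["vertical_fov"])/2)
def ray(c,u,v):
    T=np.array(c["camera_from_world"]);R=T[:3,:3];t=T[:3,3]
    d=R.T@np.array([(u-c["cx"])/f(c),(v-c["cy"])/f(c),1]);return -R.T@t,d
def plane(c,u,v,z):
    o,d=ray(c,u,v);return o+d*(z-o[2])/d[2]
def proj(c,p):
    T=np.array(c["camera_from_world"]);q=T[:3,:3]@np.array(p)+T[:3,3]
    return c["cx"]+f(c)*q[0]/q[2],c["cy"]+f(c)*q[1]/q[2]
E
python3 - <<'E'
from h import *
import pickle
for n in ["scene","side","wrist"]:
    c=cam(n);save(c,f"pics/{n}0.png");pickle.dump(c,open(f"{n}0.pkl","wb"))
    print(n,c["vertical_fov"],c["cx"],c["cy"],ray(c,c["cx"],c["cy"]))
print(env.get_state())
E
```

```text
pics
scene 50.136304002038734 256.55573065486533 192.33497001720983 (array([ 1.36482599, -0.59322431,  0.91447921]), array([-0.62054921,  0.46663668, -0.63021337]))
side 50.02167106056277 255.31153688790562 187.94809774212516 (array([0.20415416, 0.7431905 , 0.88726657]), array([ 0.32291563, -0.63252628, -0.70401421]))
wrist 63.833848107165885 251.50763339550235 189.35797639644719 (array([0.57595556, 0.07005187, 0.37196509]), array([-0.00189983, -0.27250396, -0.96215278]))
{'clock': 0.15, 'joint_pos': array([-1.39577800e-01,  3.13837990e-01,  4.52187438e-02,  1.30363433e+00,
        1.87519585e-05,  1.43120700e+00]), 'qvel': array([-0.00112723, -0.00215805,  0.00316844, -0.00074503,  0.00059308,
       -0.00077763]), 'tau': array([ 1.76330479e-03, -4.81067133e+01,  2.98815805e+01,  1.39078675e-02,
       -1.10673584e-04, -5.56924022e-05]), 'tcp_pos': array([5.74592898e-01, 6.60156393e-05, 2.30599325e-01]), 'orientation': array([-5.87530668e-04,  7.07102523e-01,  7.07110664e-01, -4.31035147e-04]), 'wrist_force': array([ 0.511734  , -0.45824261, -0.57048177]), 'ft_torque': array([-0.01915645,  0.01637905,  0.03465959]), 'finger_gap': 0.08568163920378986}
```

View pics/scene0.png

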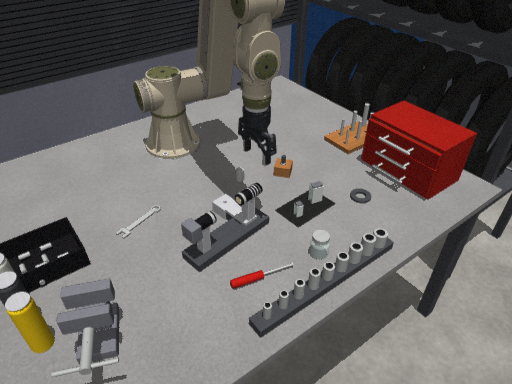

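View pics/side0.png

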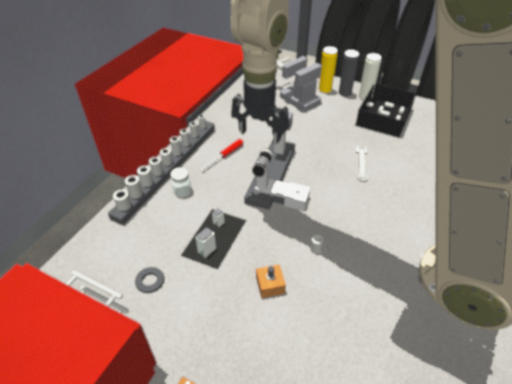

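View pics/wrist0.png

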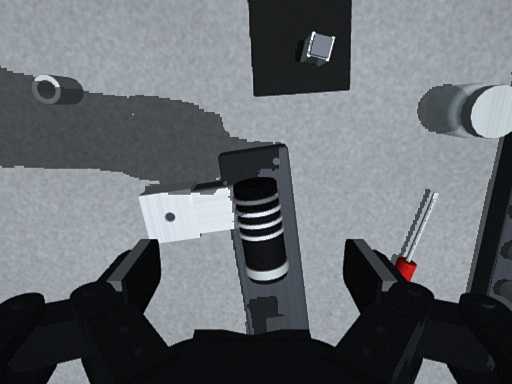

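```bash
python3 - <<'E'
import cv2
a=cv2.imread("pics/scene0.png")[130:280,170:390];cv2.imwrite("pics/s_c.png",cv2.resize(a,None,fx=3.6,fy=3.6,interpolation=cv2.INTER_CUBIC))
a=cv2.imread("pics/side0.png")[130:310,120:340];cv2.imwrite("pics/d_c.png",cv2.resize(a,None,fx=3.3,fy=3.3,interpolation=cv2.INTER_CUBIC))
from h import *
import pickle
C={n:pickle.load(open(n+"0.pkl","rb")) for n in["scene","side","wrist"]}
w=C["wrist"]
print("hole",plane(w,170,217,.04))
for q in [(141,196),(146,242),(196,234)]: print("lugcorner",plane(w,*q,.04))
print("pad", [plane(w,*q,.004).round(3) for q in [(255,95),(350,89)]])
print("base",[plane(w,*q,.03).round(3) for q in [(220,154),(287,144),(309,330)]])
s=C["side"]
print("pin top side",plane(s,271,268,.074), plane(C["scene"],284,156,.074))
for n,q in [("scene",(317,183)),("side",(207,231))]: print("tallcell",plane(C[n],*q,.074))
E
```

```text
hole [ 0.48163681 -0.05701365  0.04      ]
lugcorner [ 0.45076153 -0.0317928   0.04      ]
lugcorner [ 0.45110538 -0.08840983  0.04      ]
lugcorner [ 0.51048044 -0.07816491  0.04      ]
pad [array([0.579, 0.078, 0.004]), array([0.687, 0.084, 0.004])]
base [array([0.54 , 0.014, 0.03 ]), array([0.615, 0.025, 0.03 ]), array([ 0.651, -0.22 ,  0.03 ])]
pin top side [0.42340734 0.2336884  0.074     ] [0.428873   0.23547558 0.074     ]
tallcell [0.61853184 0.22078607 0.074     ]
tallcell [0.61623969 0.20637755 0.074     ]
```

View pics/s_c.png

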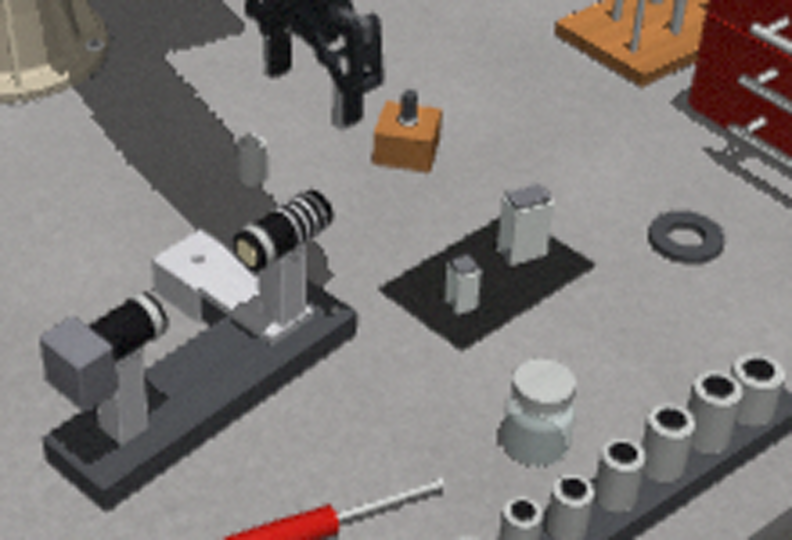

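View pics/d_c.png

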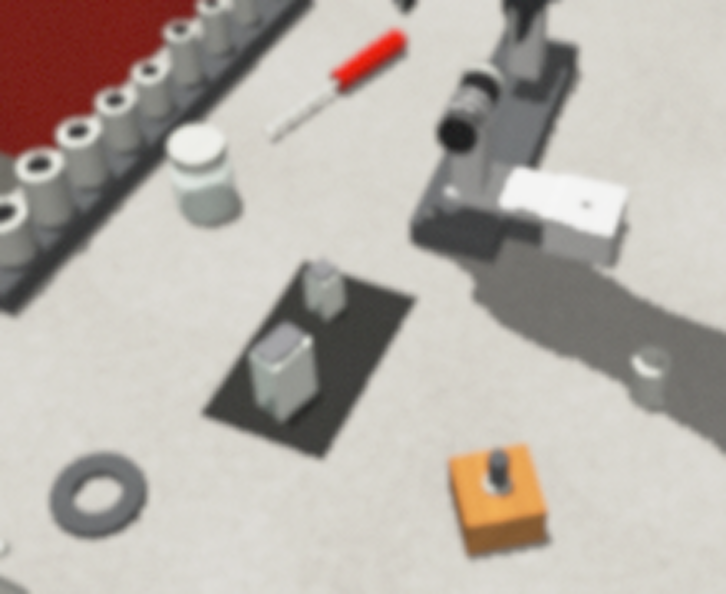

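Request:
step_arm([
  [[-2, 5, 0], 0, 0],
  [[-4, 10.5, 0], 0, 0],
  [[-5.5, 16, 0], 0, 0],
  [[-7, 21, 0], 0, 0],
  [[-7, 21, 0], 0, 0],
], newtons=40)

```text
clock: 0.78
tcp_pos: [0.503, 0.2131, 0.2304]
orientation: [-0.001, 0.705, 0.709, -0.001]
wrist_force: [-0.1, -0.7, -0.0]
finger_gap: 0.085
```

```bash
python3 - <<'E'
from h import *
import pickle
c=cam("wrist");save(c,"pics/w1.png");pickle.dump(c,open("w1.pkl","wb"))
s=env.get_state();print(s["clock"],s["tcp_pos"],s["orientation"])
E
```

```text
0.825 [0.50379354 0.21150642 0.23037277] [-5.97888515e-04  7.05834701e-01  7.08375977e-01 -7.01950563e-04]
```

View pics/w1.png

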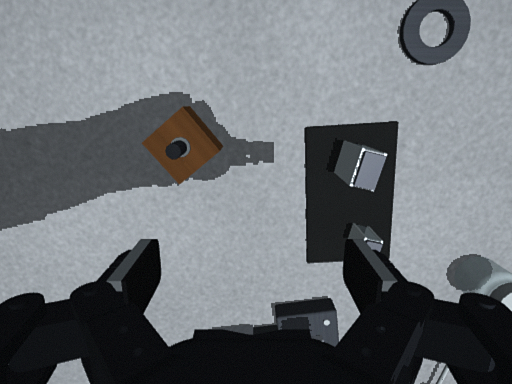

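```bash
python3 - <<'E'
import cv2
a=cv2.imread("pics/w1.png")
b=cv2.resize(a[85:205,130:400],None,fx=2.9,fy=2.9,interpolation=cv2.INTER_CUBIC);cv2.imwrite("pics/w1c.png",b)
c=cv2.resize(a[120:270,295:400],None,fx=4,fy=4,interpolation=cv2.INTER_CUBIC);cv2.imwrite("pics/w1d.png",c)
E
```

```text
(no output)
```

View pics/w1c.png

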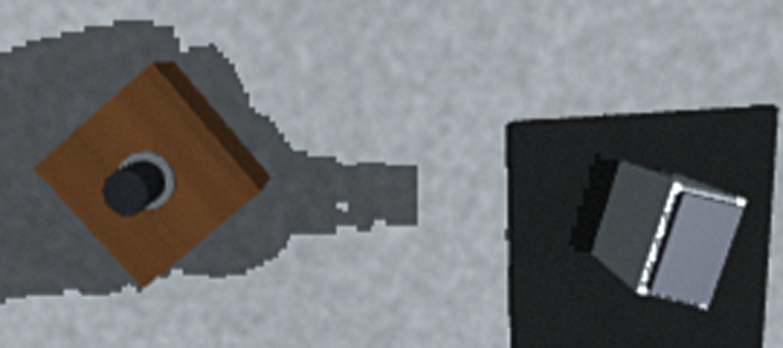

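View pics/w1d.png

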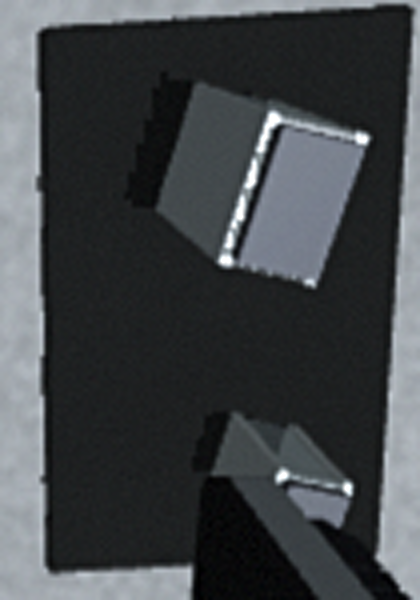

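```bash
python3 - <<'E'
from h import *
import pickle
c=pickle.load(open("w1.pkl","rb"))
g=lambda x,y,z:plane(c,295+(x+.5)/4-.5,120+(y+.5)/4-.5,z)[:2]
A,B,C,D=[g(*p,.068) for p in [(270,116),(368,137),(315,286),(223,264)]]
print(A,B,C,D,"ctr",(A+B+C+D)/4)
for p,q in((D,A),(C,B),(A,B),(D,C)): d=q-p;print(np.hypot(*d),np.arctan2(d[1],d[0]))
E,F=g(195,82,.004),g(155,208,.004);d=E-F
n=np.array([d[1],-d[0]])/np.hypot(*d);print("bottom",E,F,np.hypot(*d),np.arctan2(d[1],d[0]),"ctr",(E+F)/2+n*.013)
h=lambda x,y,z:plane(c,130+(x+.5)/2.9-.5,85+(y+.5)/2.9-.5,z)[:2]
print("pin top",h(125,194,.074),"collar",h(145,181,.044))
# block corners at z=.04
P=[h(*p,.04) for p in[(154,62),(36,168),(142,288),(268,178)]];
print("block",P[0],P[1],P[2],np.mean([P[0],P[2]],axis=0),np.hypot(*(P[0]-P[1])))
print(np.arctan2(*(P[0]-P[1])[::-1]))
sd=pickle.load(open("side0.pkl","rb"));sc=pickle.load(open("scene0.pkl","rb"))
for n,i in(("scene",sc),("side",sd)):
  print(n,[np.round(proj(i,(*k,.074)),1) for k in ((A+B+C+D)/4,h(125,194,.074))])
print([g(x,y,.004) for x,y in((40,30),(408,8),(50,570))])
w=pickle.load(open("wrist0.pkl","rb"));print("socket",plane(w,47,88,.045),"smallcell",plane(w,321,45,.053))
E
```

```text
[0.61275092 0.23950341] [0.63754806 0.23443383] [0.62876848 0.19594927] [0.60466955 0.20164214] ctr [0.62093425 0.21788216]
0.03871413320590893 1.360505157867859
0.039473308609059565 1.3465025037701082
0.025310050726752898 -0.20166332998422795
0.024762217759920387 -0.23197660009019835
bottom [0.61237469 0.24029943] [0.60349094 0.20204927] 0.03926825104156602 1.3425882432049208 ctr [0.62059577 0.21823333]
pin top [0.4271633  0.23643906] collar [0.42706807 0.2365854 ]
block [0.4318361  0.27874701] [0.38602353 0.24060358] [0.42258744 0.19487359] [0.42721177 0.2368103 ] 0.059613023716758244
0.694303766368759
scene [array([316.9, 183.7]), array([283.9, 155.7])]
side [array([203. , 233.5]), array([269. , 268.3])]
[array([0.56565279, 0.25519258]), array([0.6725815 , 0.26209835]), array([0.57819142, 0.07896326])]
socket [0.36883435 0.08374195 0.045     ] smallcell [0.64130901 0.12214009 0.053     ]
```

Request:
step_arm([
  [[-4, 1.5, -3], 0, 0],
  [[-7.67, 2.5, -6], 0, 0],
  [[-7.67, 2.51, -10], 0, 0],
  [[-7.67, 2.51, -12], 0, 0],
  [[-7.67, 2.51, -12], 0, 0],
])

```text
clock: 1.45
tcp_pos: [0.4261, 0.235, 0.1088]
orientation: [-0.001, 0.706, 0.708, -0.002]
wrist_force: [-0.2, 0.2, 0.7]
finger_gap: 0.0854
```

```bash
cat >> h.py <<'E'
from scipy.spatial.transform import Rotation as Ro
def st():
    s=env.get_state();q=s["orientation"];R=Ro.from_quat([q[1],q[2],q[3],q[0]]).as_matrix()
    print(round(s["clock"],2),s["tcp_pos"].round(4),"jaw",np.arctan2(R[1,1],R[0,1]).round(4),"z",R[:,2].round(3),"F",s["wrist_force"].round(1),s["finger_gap"].round(4))
    return s
E
python3 - <<'E'
from h import *
st()
c=cam("wrist");save(c,"pics/w2.png")
E
```

```text
Traceback (most recent call last):
  File "h.py", line 18, in st
    print(round(s["clock"],2),s["tcp_pos"].round(4),"jaw",np.arctan2(R[1,1],R[0,1]).round(4),"z",R[:,2].round(3),"F",s["wrist_force"].round(1),s["finger_gap"].round(4))
                                                                                                                                               ^^^^^^^^^^^^^^^^^^^^^
AttributeError: 'float' object has no attribute 'round'
```

```bash
sed -i 's/s\["finger_gap"\].round(4)/round(s["finger_gap"],4)/' h.py
python3 - <<'E'
from h import *
st()
c=cam("wrist");save(c,"pics/w2.png")
print(proj(c,(.4271,.2366,.074)))
E
```

```text
1.45 [0.4261 0.235  0.1088] jaw 0.0019 z [-0.005 -0.002 -1.   ] F [-0.2  0.2  0.7] 0.0854
(np.float64(251.5946046342863), np.float64(218.36156663921142))
```

View pics/w2.png

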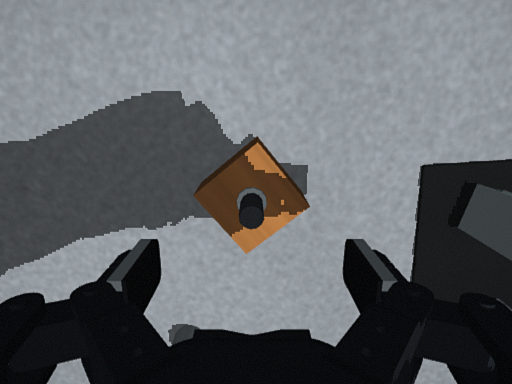

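The pin top is at about (252,217), within 2 px of the prediction. I'm descending and gripping.

Request:
step_arm([
  [[0.1, 0.16, -3], 0, 0],
  [[0.1, 0.16, -5.2], 0, 0],
  [[0.1, 0.16, -5.9], 0, 0],
  [[0.1, 0.16, -5.9], 0, 0],
  [[0.1, 0.16, -5.9], 0, 255],
], newtons=40)

```text
clock: 2.12
tcp_pos: [0.4292, 0.2373, 0.0523]
orientation: [-0.0, 0.706, 0.708, -0.001]
wrist_force: [-0.4, 0.4, 0.3]
finger_gap: 0.0696
```

Request:
step_arm([
  [[0, 0, 0], 0, 255],
  [[0, 0, 0], 0, 255],
  [[0, 0, 0], 0, 255],
  [[0, 0, 0], 0, 255],
  [[0, 0, 0], 0, 255],
])

```text
clock: 2.75
tcp_pos: [0.4286, 0.2374, 0.0525]
orientation: [-0.001, 0.706, 0.708, -0.001]
wrist_force: [-4.0, -0.2, 5.5]
finger_gap: 0.014
```

```bash
python3 - <<'E'
from h import *
st()
c=cam("wrist");save(c,"pics/w3.png")
E
```

```text
2.75 [0.4286 0.2374 0.0525] jaw 0.002 z [-0.002  0.    -1.   ] F [-4.  -0.2  5.5] 0.014
```

View pics/w3.png

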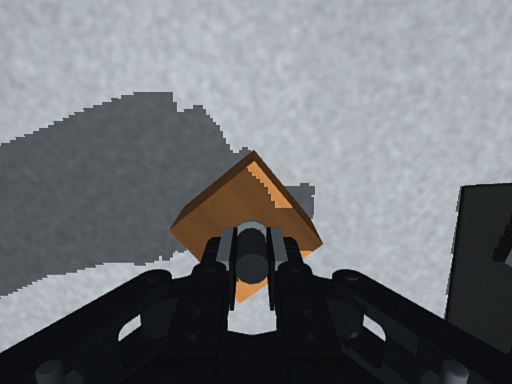

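Request:
step_arm([
  [[0, 0, 1.5], 0, 255],
  [[0, 0, 3.5], 0, 255],
  [[0, 0, 6], 0, 255],
  [[0, 0, 9], 0, 255],
  [[0, 0, 9.5], 0, 255],
])

```text
clock: 3.42
tcp_pos: [0.4301, 0.2379, 0.1492]
orientation: [0.0, 0.706, 0.708, 0.001]
wrist_force: [0.2, 0.1, -1.2]
finger_gap: 0.0144
```

```bash
python3 - <<'E'
from h import *
st()
for n in("wrist","side","scene"):
  c=cam(n);save(c,f"pics/{n}4.png")
a=cv2.imread("pics/side4.png")[180:330,180:360]
b=cv2.imread("pics/scene4.png")[80:230,200:380]
cv2.imwrite("pics/4.png",np.hstack([cv2.resize(a,(400,333)),cv2.resize(b,(400,333))]))
E
```

```text
3.42 [0.4301 0.2379 0.1492] jaw 0.002 z [ 0.002  0.001 -1.   ] F [ 0.2  0.1 -1.2] 0.0144
```

View pics/wrist4.png

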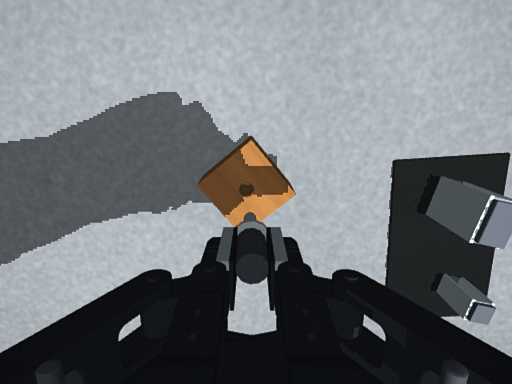

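View pics/4.png

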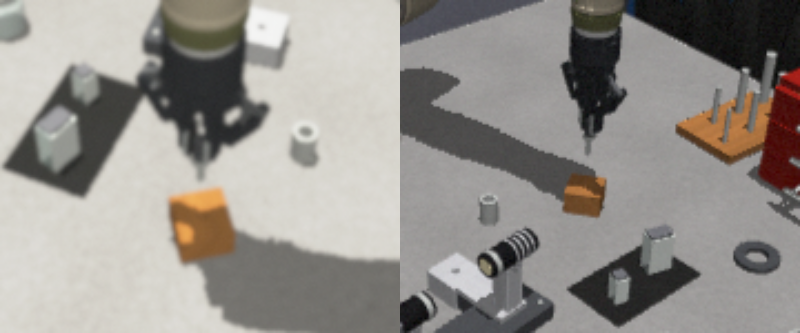

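```bash
python3 - <<'E'
from h import *
c=cam("wrist");pickle=__import__("pickle");pickle.dump(c,open("w4.pkl","wb"))
s=st()
z=.074+s["tcp_pos"][2]-.0525
a=cv2.resize(c["frame"][200:300,200:300],None,fx=6,fy=6,interpolation=cv2.INTER_CUBIC)[:,:,::-1];cv2.imwrite("pics/w5.png",np.clip(a.astype(float)*2,0,255).astype('uint8'))
print("pintop",plane(c,251,265,z),"hole block",plane(c,246,189,.04))
E
```

```text
3.62 [0.4279 0.2371 0.1463] jaw 0.002 z [-0.004 -0.001 -1.   ] F [-0.8  0.5 -0.6] 0.0139
pintop [0.42929688 0.23889541 0.16782746] hole block [0.42453459 0.23721932 0.04      ]
```

View pics/w5.png

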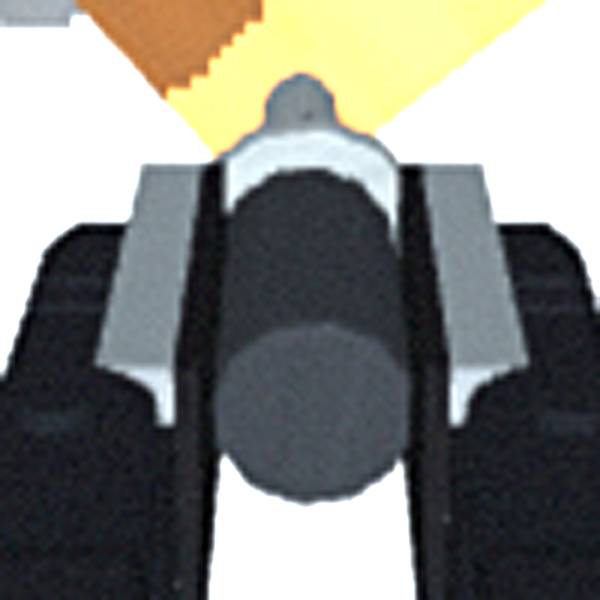

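```bash
python3 - <<'E'
from h import *
import pickle
c=pickle.load(open("w4.pkl","rb"))
p=plane(c,252,268.2,.1678);print(p)
for dz in(0,-.03,-.034,-.063,-.068):
  u,v=proj(c,(p[0],p[1],p[2]+dz));print(dz,(u-200)*6,(v-200)*6)
  r=.0025 if dz<-.067 else .004 if dz<-.05 else .011 if dz<-.02 else .008
  print("  far edge",[(k-200)*6 for k in proj(c,(p[0],p[1]+r,p[2]+dz))])
E
```

```text
[0.42973665 0.23731623 0.1678    ]
0 312.0000000000041 409.1999999999972
  far edge [np.float64(312.2502480416034), np.float64(309.75965524879837)]
-0.03 312.48256883462034 233.36531390687117
  far edge [np.float64(312.7756666199706), np.float64(117.19528319327912)]
-0.034 312.53435788104895 214.49482317343927
  far edge [np.float64(312.8215500586448), np.float64(100.69570630438568)]
-0.063 312.8488713304904 99.89485382686871
  far edge [np.float64(312.939061614369), np.float64(64.21350418748023)]
-0.068 312.8942451794721 83.36188294230169
  far edge [np.float64(312.94929568230015), np.float64(61.58748572930347)]
```

Request:
step_arm([
  [[1, -5, 0], 0, 255],
  [[2, -11, 0], 0, 255],
  [[3.2, -17, 0], 0, 255],
  [[4.3, -23, 0], 0, 255],
  [[5.2, -27.5, 0], 0, 255],
])

```text
clock: 4.25
tcp_pos: [0.4793, -0.0401, 0.145]
orientation: [-0.002, 0.707, 0.707, -0.002]
wrist_force: [1.2, 0.1, -0.3]
finger_gap: 0.0148
```

```bash
python3 - <<'E'
from h import *
s=st();t=s["tcp_pos"];print("shift cm",((np.array([.481,-.057,.115])-t)*100).round(2))
E
```

```text
4.25 [ 0.4793 -0.0401  0.145 ] jaw 0.0005 z [-0.006 -0.    -1.   ] F [ 1.2  0.1 -0.3] 0.0148
shift cm [ 0.17 -1.69 -3.  ]
```

Request:
step_arm([
  [[0.1, -1.2, -1], 0, 255],
  [[0.17, -1.69, -2.5], 0, 255],
  [[0.17, -1.69, -3], 0, 255],
  [[0.17, -1.69, -3], 0, 255],
  [[0.17, -1.69, -3], 0, 255],
])

```text
clock: 4.88
tcp_pos: [0.4812, -0.056, 0.1152]
orientation: [-0.002, 0.706, 0.708, -0.002]
wrist_force: [0.7, -0.8, -0.1]
finger_gap: 0.0144
```

```bash
python3 - <<'E'
from h import *
import pickle
s=st()
c=cam("wrist");pickle.dump(c,open("w6.pkl","wb"))
a=cv2.resize(c["frame"][140:300,160:340],None,fx=4,fy=3.7 if 0 else 4,interpolation=cv2.INTER_CUBIC)[:,:,::-1]
cv2.imwrite("pics/w6.png",a[:600])
for n in("side","scene"):
  k=cam(n);pickle.dump(k,open(n+"6.pkl","wb"));save(k,f"pics/{n}6.png")
E
```

```text
4.88 [ 0.4812 -0.056   0.1152] jaw 0.0023 z [-0.005 -0.    -1.   ] F [ 0.7 -0.8 -0.1] 0.0144
```

View pics/w6.png

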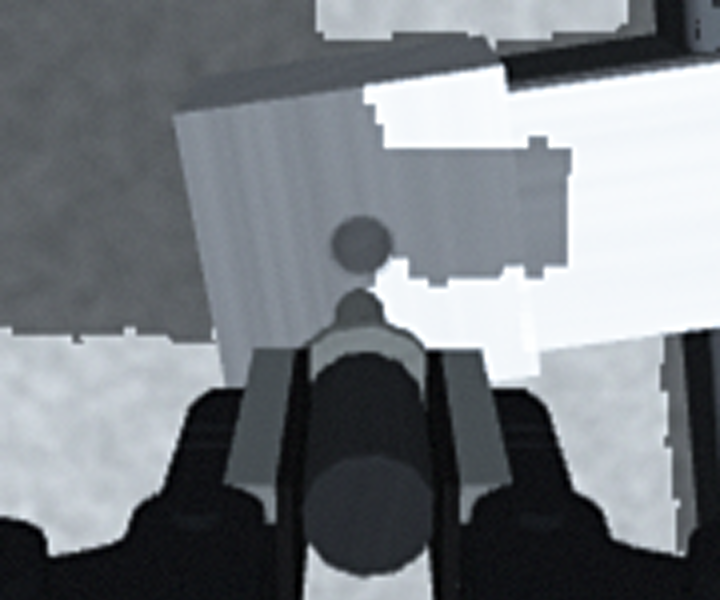

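View pics/side6.png

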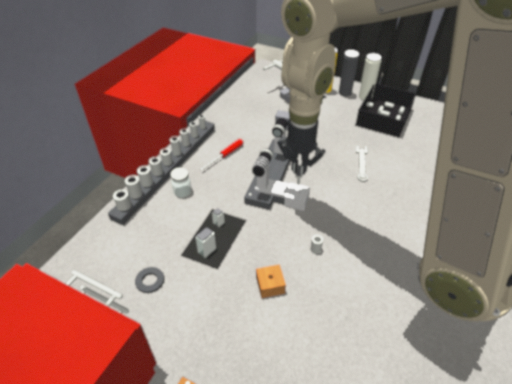

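```bash
python3 - <<'E'
from h import *
import pickle
c=pickle.load(open("w6.pkl","rb"))
g=lambda x,y,z:plane(c,160+(x+.5)/4-.5,140+(y+.5)/4-.5,z)
print("hole",g(361,245,.04),"hole width",g(391,245,.04)-g(331,245,.04),"h",g(361,216,.04)-g(361,274,.04))
zt=.115-.0525+.006
print("tip far edge",g(360,289,zt), "shaft width",g(383,318,zt+.005)-g(336,318,zt+.005))
print("top",g(368,516,zt+.068),"width",g(432,516,zt+.068)-g(303,516,zt+.068))
print("top h",g(368,455,zt+.068)-g(368,577,zt+.068))
print("lug corner",g(175,117,.04),g(500,64,.04))
E
python3 - <<'E'
import cv2
a=cv2.imread("pics/scene6.png")[140:260,190:330]
b=cv2.imread("pics/side6.png")[120:220,240:340]
import numpy as np
cv2.imwrite("pics/6c.png",np.hstack([cv2.resize(a,(430,368),interpolation=2),cv2.resize(b,(368,368),interpolation=2)]))
E
```

```text
hole [ 0.4806947  -0.05629474  0.04      ] hole width [1.10781306e-02 4.20979665e-05 0.00000000e+00] h [-6.59586326e-06  1.12512162e-02  0.00000000e+00]
tip far edge [ 0.48083208 -0.05453179  0.0685    ] shaft width [7.46301242e-03 3.10619859e-05 0.00000000e+00]
top [ 0.48247682 -0.05607904  0.1365    ] width [1.40980144e-02 7.34526088e-05 0.00000000e+00]
top h [-3.19462927e-05  1.49539701e-02  0.00000000e+00]
lug corner [ 0.44730348 -0.03229021  0.04      ] [ 0.50528703 -0.02253081  0.04      ]
```

View pics/6c.png

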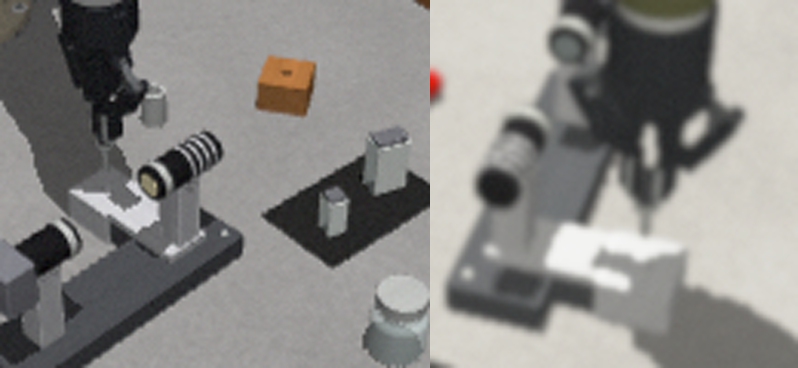

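Request:
step_arm([
  [[0, 0.05, -0.8], 0, 255],
  [[0, 0.07, -1.8], 0, 255],
  [[0, 0.07, -2.8], 0, 255],
  [[0, 0.07, -3.8], 0, 255],
  [[0, 0.07, -4.2], 0, 255],
])

```text
clock: 5.65
tcp_pos: [0.4808, -0.0557, 0.0724]
orientation: [-0.002, 0.707, 0.708, -0.002]
wrist_force: [0.4, 0.6, -0.7]
finger_gap: 0.0143
```

```bash
python3 - <<'E'
from h import *
st()
c=cam("wrist")
a=cv2.resize(c["frame"][140:290,160:340],None,fx=4,fy=4,interpolation=cv2.INTER_CUBIC)[:,:,::-1]
cv2.imwrite("pics/w7.png",a)
E
```

```text
5.65 [ 0.4808 -0.0557  0.0724] jaw 0.0013 z [-0.006 -0.    -1.   ] F [ 0.4  0.6 -0.7] 0.0143
```

View pics/w7.png

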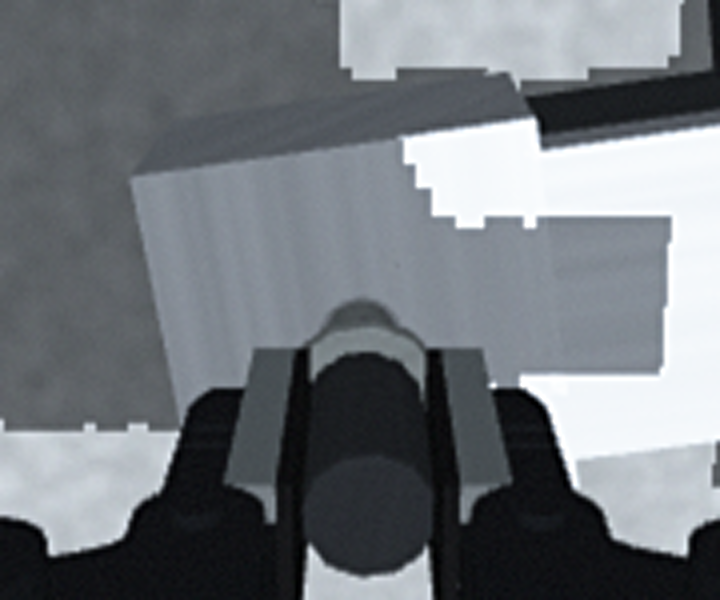

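Request:
step_arm([
  [[0, 0, -0.7], 0, 255],
  [[0, 0, -1.4], 0, 255],
  [[0, 0, -2.0], 0, 255],
  [[0, 0, -2.2], 0, 255],
  [[0, 0, -2.3], 0, 255],
])

```text
clock: 6.32
tcp_pos: [0.4804, -0.0558, 0.0519]
orientation: [-0.002, 0.707, 0.708, -0.002]
wrist_force: [-11.2, 2.7, 32.8]
finger_gap: 0.0147
```

```bash
python3 - <<'E'
from h import *
st()
c=cam("wrist")
a=cv2.resize(c["frame"][140:290,160:340],None,fx=4,fy=4,interpolation=cv2.INTER_CUBIC)[:,:,::-1]
cv2.imwrite("pics/w8.png",a)
E
```

```text
6.33 [ 0.4804 -0.0558  0.0519] jaw 0.0014 z [-0.006 -0.001 -1.   ] F [-11.2   2.7  32.8] 0.0147
```

View pics/w8.png

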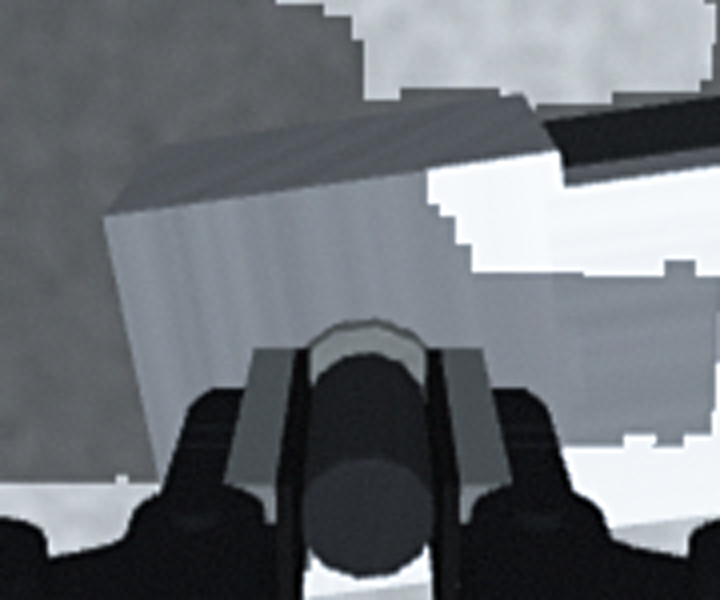

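Request:
step_arm([
  [[0, 0, 0.05], 0, 255],
  [[0, 0, 0.05], 0, 0],
  [[0, 0, 0.05], 0, 0],
  [[0, 0, 0.05], 0, 0],
  [[0, 0, 0.05], 0, 0],
])

```text
clock: 7.0
tcp_pos: [0.4802, -0.0557, 0.0521]
orientation: [-0.002, 0.707, 0.708, -0.003]
wrist_force: [-0.1, -0.0, -0.6]
finger_gap: 0.0845
```

```bash
python3 - <<'E'
from h import *
st()
c=cam("wrist");save(c,"pics/w9.png")
E
```

```text
7.0 [ 0.4802 -0.0557  0.0521] jaw 0.0015 z [-0.006 -0.001 -1.   ] F [-0.1 -0.  -0.6] 0.0845
```

View pics/w9.png

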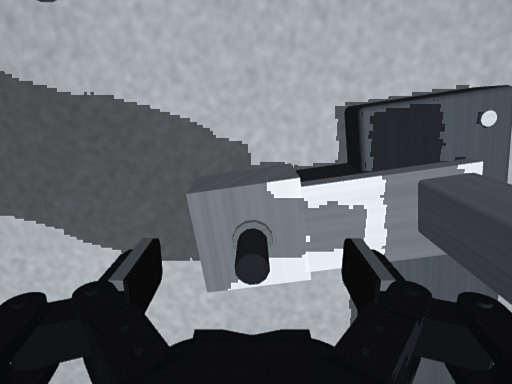

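Request:
step_arm([
  [[0, 0, 3], 0, 0],
  [[0, 0, 8], 0, 0],
  [[0.5, 0.5, 14], 0, 0],
  [[3, 2, 17.5], 0, 0],
  [[5, 3, 18.5], 0, 0],
])

```text
clock: 7.68
tcp_pos: [0.5324, -0.0256, 0.2405]
orientation: [0.0, 0.707, 0.708, -0.001]
wrist_force: [-0.6, 0.3, -0.0]
finger_gap: 0.0854
```

Request:
step_arm([
  [[1.5, 0, 2], 0, 0],
  [[1.5, 0, 4], 0, 0],
  [[1.5, 0, 4], 0, 0],
  [[1.5, 0, 4], 0, 0],
])

```text
clock: 8.18
tcp_pos: [0.547, -0.0256, 0.2796]
orientation: [-0.0, 0.707, 0.708, -0.001]
wrist_force: [-0.8, -1.0, -0.4]
finger_gap: 0.0853
```

```bash
python3 - <<'E'
from h import *
import pickle
st()
c=cam("wrist");save(c,"pics/w10.png");pickle.dump(c,open("w10.pkl","wb"))
c=cam("scene");save(c,"pics/scene10.png");pickle.dump(c,open("scene10.pkl","wb"))
E
```

```text
8.18 [ 0.547  -0.0256  0.2796] jaw 0.0013 z [-0.002 -0.002 -1.   ] F [-0.8 -1.  -0.4] 0.0853
```

View pics/w10.png

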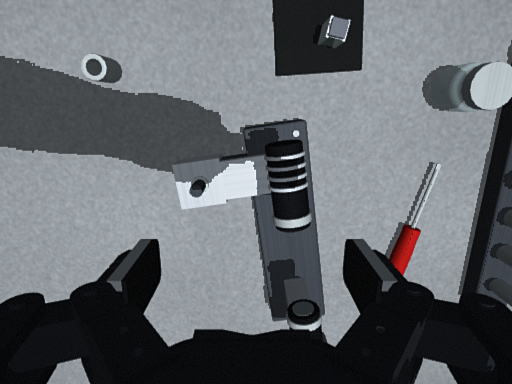

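```bash
python3 - <<'E'
from h import *
a=cv2.imread("pics/w10.png")
cv2.imwrite("pics/w10c.png",cv2.resize(a[110:340,160:340],None,fx=2.6,fy=2.6,interpolation=2))
a=cv2.imread("pics/scene10.png")[140:280,165:325]
cv2.imwrite("pics/s10c.png",cv2.resize(a,None,fx=4,fy=4,interpolation=2))
E
```

```text
(no output)
```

View pics/w10c.png

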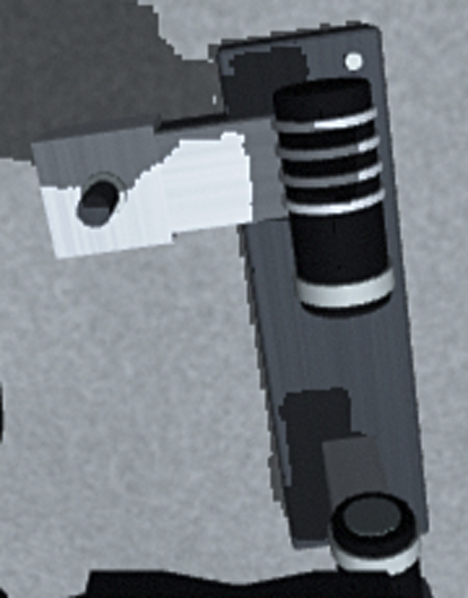

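View pics/s10c.png

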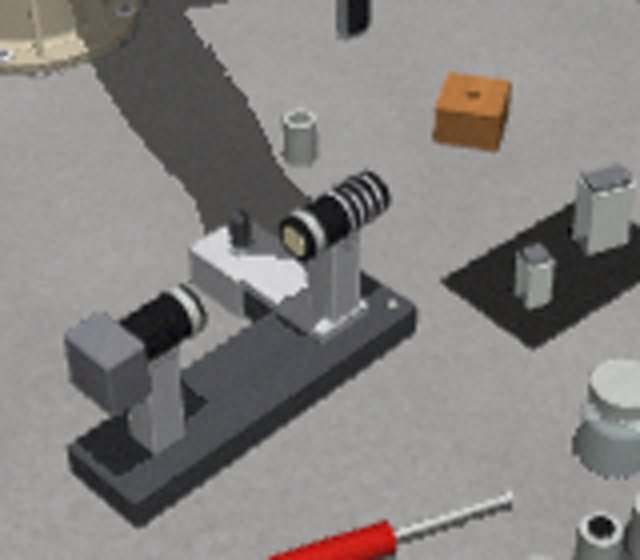

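```bash
python3 - <<'E'
from h import *
import pickle
c=pickle.load(open("w10.pkl","rb"));sc=pickle.load(open("scene10.pkl","rb"))
g=lambda x,y,z:plane(c,160+(x+.5)/2.6-.5,110+(y+.5)/2.6-.5,z)[:2]
A,B,D,E=g(380,28,.03),g(428,525,.03),g(219,45,.03),g(296,548,.03)
print("right edge",A,B,"yaw",np.arctan2(-(A-B)[0],(A-B)[1]),"left yaw",np.arctan2(-(D-E)[0],(D-E)[1]))
print("top edge yaw",np.arctan2(*(A-D)[::-1]),np.hypot(*(A-D)))
print("nose sensor",g(372,516,.13))
p=g(107,186,.044);print("collar",p)
hole=np.array([.4812,-.0566])
for yaw in(.14,.15,.16):
  R=np.array([[np.cos(yaw),-np.sin(yaw)],[np.sin(yaw),np.cos(yaw)]])
  O=hole-R@[-.105,.085]
  print(yaw,"O by hole",O,"corner pred",O+R@[.04,.145],O+R@[-.04,.145],"nose",O+R@[0,-.05],"mid from corners",(A+D)/2-R@[0,.145], "from nose",g(372,516,.13)+R@[0,.05])
  for q in((0,.05,.13),(0,-.05,.13)):
    u,v=proj(sc,(*(O+R@q[:2]),q[2]));print("   scene crop",(u-165)*4,(v-140)*4)
E
```

```text
right edge [0.61485288 0.0220968 ] [ 0.65602623 -0.25553545] yaw 0.14722867181644125 left yaw 0.14905745340469576
top edge yaw 0.10470769663638244 0.0772063889672493
nose sensor [ 0.60445668 -0.17432492]
collar [ 0.48367726 -0.05225711]
0.14 O by hole [ 0.59703384 -0.12611633] corner pred [0.61640873 0.02304671] [0.53719145 0.01188326] nose [ 0.604011   -0.17562713] mid from corners [ 0.59669486 -0.12551919] from nose [ 0.59747953 -0.12481412]
   scene crop 294.9587505455821 240.4565500508097
   scene crop 191.42642604186517 304.6697144519975
0.15 O by hole [ 0.5977232  -0.12495454] corner pred [0.61560552 0.02439479] [0.53650383 0.01243974] nose [ 0.60519511 -0.17439309] mid from corners [ 0.59812964 -0.12530967] from nose [ 0.59698478 -0.12488636]
   scene crop 296.31540453668276 240.0248826562189
   scene crop 193.80288857406265 304.87038481404863
0.16 O by hole [ 0.59840091 -0.12378591] corner pred [0.61478886 0.02573478] [0.53581068 0.01298932] nose [ 0.60636682 -0.17314727] mid from corners [ 0.59956225 -0.12508582] from nose [ 0.59649077 -0.12496355]
   scene crop 297.6648409312463 239.58490854336173
   scene crop 196.18474131808807 305.0548876872235
```

Request:
step_arm([
  [[1.5, 5, 0], -0.05, 0],
  [[3, 10.5, -1], -0.1, 0],
  [[4.6, 16, -2.5], -0.16, 0],
  [[6, 21, -5], -0.223, 0],
  [[7.37, 24.4, -7], -0.223, 0],
])

```text
clock: 8.9
tcp_pos: [0.6198, 0.2207, 0.2073]
orientation: [-0.001, 0.781, 0.625, -0.002]
wrist_force: [0.1, -0.7, -0.1]
finger_gap: 0.0858
```

Request:
step_arm([
  [[0, 0, -1], 0, 0],
  [[0, 0, -1], 0, 0],
])

```text
clock: 9.15
tcp_pos: [0.6184, 0.2201, 0.1954]
orientation: [-0.002, 0.781, 0.625, -0.004]
wrist_force: [-1.2, -0.2, 0.1]
finger_gap: 0.0852
```

```bash
python3 - <<'E'
from h import *
import pickle
st()
c=cam("wrist");save(c,"pics/w11.png");pickle.dump(c,open("w11.pkl","wb"))
print([proj(c,(.6207+a*np.cos(1.349)*.02-b*np.sin(1.349)*.013,.218+a*np.sin(1.349)*.02+b*np.cos(1.349)*.013,.068)) for a,b in((1,1),(1,-1),(-1,-1),(-1,1))])
E
```

```text
9.15 [0.6184 0.2201 0.1954] jaw -0.2204 z [-0.009 -0.002 -1.   ] F [-1.2 -0.2  0.1] 0.0852
[(np.float64(240.02334146477523), np.float64(162.27409150027245)), (np.float64(269.42731339659497), np.float64(162.35691285990703)), (np.float64(268.6717049234255), np.float64(205.19621773272888)), (np.float64(240.41555149415169), np.float64(205.0876599954959))]
```

View pics/w11.png

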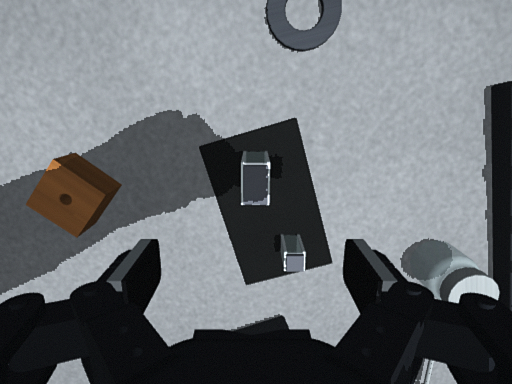

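Request:
step_arm([
  [[0.2, -0.2, -5], 0, 0],
  [[0.28, -0.24, -10], 0, 0],
  [[0.28, -0.24, -14], 0, 0],
  [[0.28, -0.24, -16], 0, 0],
  [[0.28, -0.24, -16], 0, 0],
])

```text
clock: 9.82
tcp_pos: [0.6209, 0.2156, 0.0361]
orientation: [-0.002, 0.781, 0.624, -0.004]
wrist_force: [-0.5, 0.3, 1.2]
finger_gap: 0.0857
```

```bash
python3 - <<'E'
from h import *
s=st();print("shift",((np.array([.6212,.2177,.018])-s["tcp_pos"])*100).round(2))
c=cam("wrist");save(c,"pics/w12.png")
E
```

```text
9.82 [0.6209 0.2156 0.0361] jaw -0.2232 z [-0.009 -0.003 -1.   ] F [-0.5  0.3  1.2] 0.0857
shift [ 0.03  0.21 -1.81]
```

View pics/w12.png

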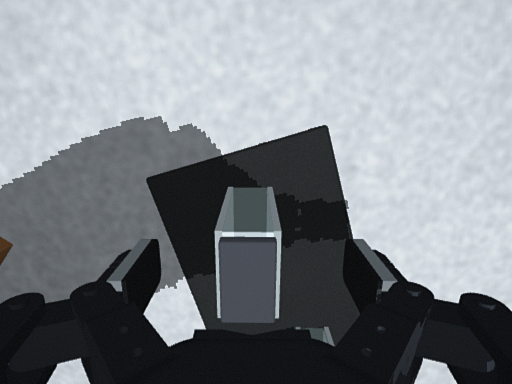

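Request:
step_arm([
  [[0, 0.2, -1], 0, 0],
  [[0, 0.2, -1.7], 0, 0],
  [[0, 0.2, -1.8], 0, 0],
  [[0, 0.2, -1.8], 0, 150],
  [[0, 0.2, -1.8], 0, 255],
], newtons=35)

```text
clock: 10.5
tcp_pos: [0.6222, 0.2183, 0.0199]
orientation: [-0.001, 0.781, 0.624, -0.003]
wrist_force: [-0.2, 0.8, 0.6]
finger_gap: 0.0516
```

Request:
step_arm([
  [[0, 0, 0], 0, 255],
  [[0, 0, 0], 0, 255],
  [[0, 0, 0], 0, 255],
  [[0, 0, 0], 0, 255],
])

```text
clock: 11.0
tcp_pos: [0.6224, 0.2184, 0.0202]
orientation: [-0.001, 0.781, 0.624, -0.003]
wrist_force: [-0.8, 0.8, 2.5]
finger_gap: 0.0257
```

```bash
python3 - <<'E'
from h import *
s=st()
c=cam("wrist");save(c,"pics/w13.png")
E
```

```text
11.0 [0.6224 0.2184 0.0202] jaw -0.2227 z [-0.005 -0.002 -1.   ] F [-0.8  0.8  2.5] 0.0257
```

View pics/w13.png

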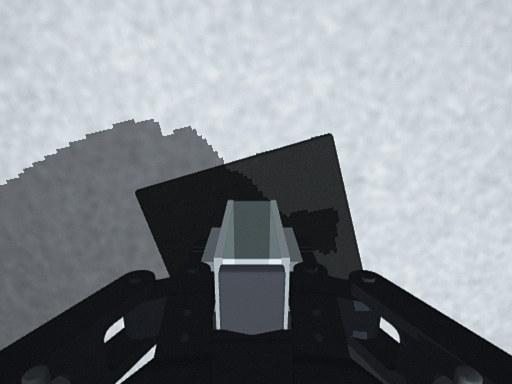

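Request:
step_arm([
  [[0, 0, 2], 0, 255],
  [[0, 0, 6], 0, 255],
  [[0, 0, 11], 0, 255],
  [[0, 0, 16], 0, 255],
  [[0, 0, 20], 0, 255],
])

```text
clock: 11.68
tcp_pos: [0.6225, 0.2183, 0.2219]
orientation: [-0.001, 0.781, 0.624, -0.002]
wrist_force: [0.7, 0.9, -1.7]
finger_gap: 0.0258
```

```bash
python3 - <<'E'
from h import *
s=st();t=s["tcp_pos"];print("shift to above",((np.array([.5975,-.1253,.21])-t)*100).round(2))
c=cam("wrist");save(c,"pics/w14.png")
E
```

```text
11.68 [0.6225 0.2183 0.2219] jaw -0.2228 z [-0.005 -0.002 -1.   ] F [ 0.7  0.9 -1.7] 0.0258
shift to above [ -2.5  -34.36  -1.19]
```

View pics/w14.png

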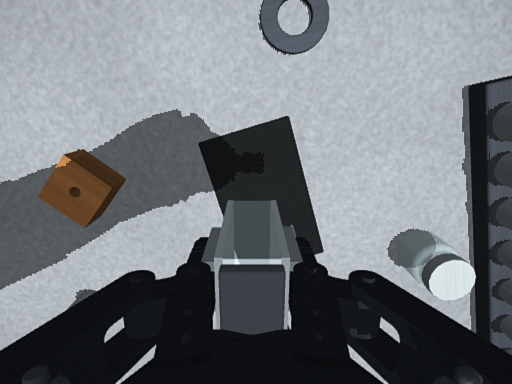

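Request:
step_arm([
  [[-0.3, -3, 0], 0.05, 255],
  [[-0.7, -7.5, 0], 0.1, 255],
  [[-1, -12.5, 0], 0.16, 255],
  [[-1.3, -17.5, 0], 0.22, 255],
  [[-1.6, -21.5, 0], 0.27, 255],
])

```text
clock: 12.35
tcp_pos: [0.6078, 0.0017, 0.2267]
orientation: [0.0, 0.69, 0.724, 0.001]
wrist_force: [0.9, -0.2, -2.4]
finger_gap: 0.0257
```

```bash
python3 - <<'E'
from h import *
s=st();t=s["tcp_pos"];print("shift to above",((np.array([.5975,-.1253,.21])-t)*100).round(2))
E
```

```text
12.35 [0.6078 0.0017 0.2267] jaw 0.0481 z [ 0.002  0.001 -1.   ] F [ 0.9 -0.2 -2.4] 0.0257
shift to above [ -1.03 -12.7   -1.67]
```

Request:
step_arm([
  [[-0.3, -4.5, 0], 0.04, 255],
  [[-0.7, -9, 0], 0.08, 255],
  [[-1, -12, -0.5], 0.1, 255],
  [[-1.03, -12.7, -1], 0.1, 255],
  [[-1.03, -12.7, -1], 0.1, 255],
])

```text
clock: 12.98
tcp_pos: [0.5968, -0.1251, 0.2154]
orientation: [-0.001, 0.653, 0.757, 0.001]
wrist_force: [0.4, -0.0, -1.3]
finger_gap: 0.0254
```

```bash
python3 - <<'E'
from h import *
s=st();t=s["tcp_pos"];print("shift",((np.array([.5975,-.1253,.112])-t)*100).round(2))
import pickle
for n in("wrist","scene","side"):
  c=cam(n);save(c,f"pics/{n}15.png");pickle.dump(c,open(n+"15.pkl","wb"))
E
```

```text
12.97 [ 0.5968 -0.1251  0.2154] jaw 0.1471 z [-0.001  0.002 -1.   ] F [ 0.4 -0.  -1.3] 0.0254
shift [  0.07  -0.02 -10.34]
```

View pics/wrist15.png

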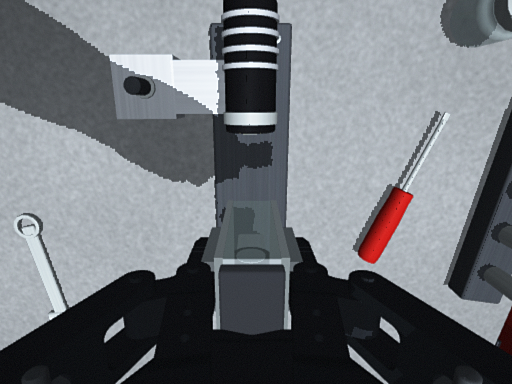

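View pics/scene15.png

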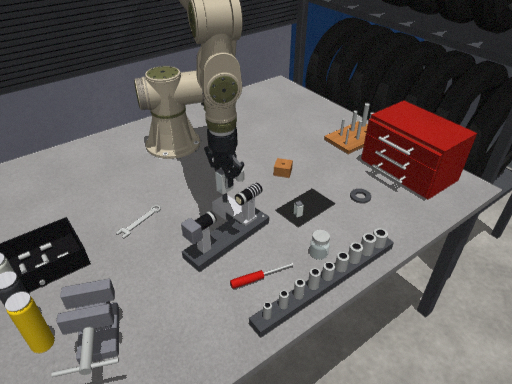

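Request:
step_arm([
  [[0.07, 0, -2], 0, 255],
  [[0.07, 0, -4.5], 0, 255],
  [[0.07, 0, -7], 0, 255],
  [[0.07, 0, -9], 0, 255],
  [[0.07, 0, -10.1], 0, 255],
])

```text
clock: 13.75
tcp_pos: [0.5979, -0.1227, 0.1147]
orientation: [-0.0, 0.652, 0.758, 0.001]
wrist_force: [0.3, 0.4, -1.9]
finger_gap: 0.0259
```

Request:
step_arm([
  [[0, 0, 0], 0, 255],
  [[0, 0, 0], 0, 255],
])

```text
clock: 14.0
tcp_pos: [0.5986, -0.1225, 0.1156]
orientation: [0.0, 0.651, 0.759, 0.001]
wrist_force: [-0.1, 0.9, -1.4]
finger_gap: 0.0256
```

```bash
python3 - <<'E'
from h import *
s=st();t=s["tcp_pos"];print("shift",((np.array([.5975,-.1253,.114])-t)*100).round(2))
import pickle
for n in("wrist","scene","side"):
  c=cam(n);save(c,f"pics/{n}16.png");pickle.dump(c,open(n+"16.pkl","wb"))
a=cv2.imread("pics/scene16.png")[140:270,165:295];b=cv2.imread("pics/side16.png")[110:220,220:330]
cv2.imwrite("pics/16c.png",np.hstack([cv2.resize(a,(400,400),interpolation=2),cv2.resize(b,(400,400),interpolation=2)]))
E
```

```text
14.0 [ 0.5986 -0.1225  0.1156] jaw 0.1517 z [ 0.001  0.001 -1.   ] F [-0.1  0.9 -1.4] 0.0256
shift [-0.11 -0.28 -0.16]
```

View pics/wrist16.png

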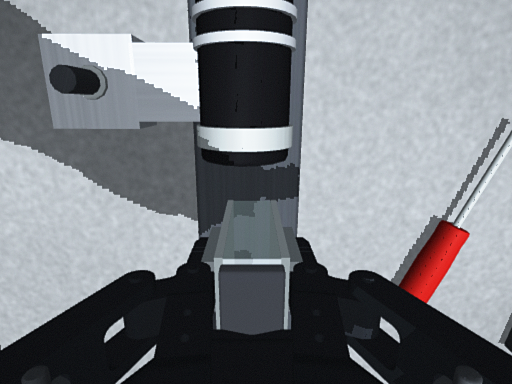

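View pics/16c.png

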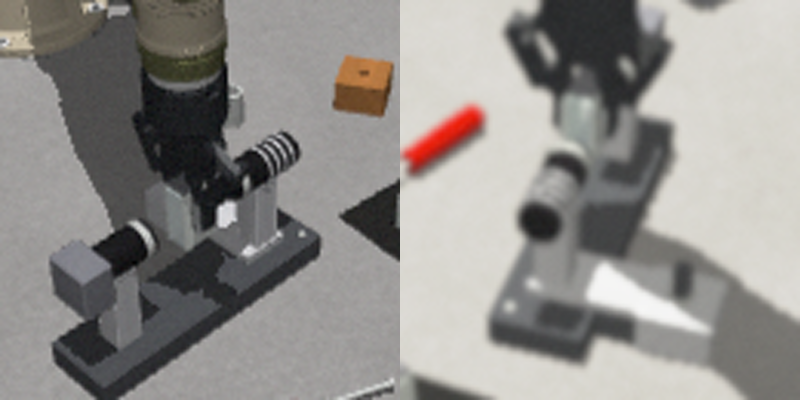

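```bash
python3 - <<'E'
from h import *
import pickle
c=pickle.load(open("wrist16.pkl","rb"))
yaw=.148;R=np.array([[np.cos(yaw),-np.sin(yaw)],[np.sin(yaw),np.cos(yaw)]])
O=np.array([.5975,-.1253])
# threshold edges of lamp head
g=cv2.cvtColor(c["frame"],cv2.COLOR_RGB2GRAY)
for l,r,v in((200,291,110),(197,293,138),(203,290,157)):
  p=plane(c,(l+r)/2,v,.13)[:2];print("lamp axis in gauge frame",(R.T@(p-O)).round(4))
for l,r,v in((214,290,268),(216,289,325)):
  p=plane(c,(l+r)/2,v,.164)[:2];print("cell",(R.T@(p-O)).round(4))
p=plane(c,97,82,.042)[:2];print("collar (approx)",p)
E
```

```text
lamp axis in gauge frame [0.0001 0.0694]
lamp axis in gauge frame [-0.0002  0.0583]
lamp axis in gauge frame [0.0004 0.0504]
cell [0.0028 0.0184]
cell [ 0.003  -0.0045]
collar (approx) [ 0.48662269 -0.05599817]
```

Request:
step_arm([
  [[-0.1, 0, -0.1], 0, 255],
  [[-0.24, -0.08, -0.1], 0, 255],
  [[-0.24, -0.08, -0.1], 0, 255],
  [[-0.24, -0.08, -0.1], 0, 255],
])

```text
clock: 14.65
tcp_pos: [0.5961, -0.1237, 0.1147]
orientation: [0.0, 0.652, 0.758, 0.001]
wrist_force: [-0.5, 0.4, -1.4]
finger_gap: 0.0259
```

Request:
step_arm([
  [[0, 0, 0], 0, 255],
  [[0, 0, 0], 0, 255],
  [[0, 0, 0], 0, 255],
])

```text
clock: 15.02
tcp_pos: [0.5962, -0.1237, 0.1147]
orientation: [0.0, 0.652, 0.758, 0.001]
wrist_force: [-0.6, 0.5, -2.8]
finger_gap: 0.0256
```

```bash
python3 - <<'E'
from h import *
import pickle
st()
c=cam("wrist");save(c,"pics/w17.png")
a=c["frame"][20:140,30:160,::-1];b=c["frame"][120:340,180:320,::-1]
cv2.imwrite("pics/w17c.png",np.hstack([cv2.resize(a,(480,443),interpolation=2),cv2.resize(b,(282,443),interpolation=2)]))
print(proj(c,(.481,-.0565,.074)),proj(c,(.481,-.0565,.044)),env.get_state()["qvel"].round(3))
yaw=.148;R=np.array([[np.cos(yaw),-np.sin(yaw)],[np.sin(yaw),np.cos(yaw)]])
for u,v,z in((252,297,.164),(252,264,.164)):print((R.T@(plane(c,u,v,z)[:2]-[.5975,-.1253])).round(4))
E
```

```text
15.03 [ 0.5962 -0.1237  0.1147] jaw 0.151 z [ 0.002  0.001 -1.   ] F [-0.6  0.5 -2.8] 0.0256
(np.float64(62.51134803376837), np.float64(76.00720401260514)) (np.float64(89.6849026352788), np.float64(79.79450997879736)) [-0.001  0.    -0.     0.002 -0.001 -0.001]
[0.0002 0.0068]
[0.0002 0.0195]
```

View pics/w17c.png

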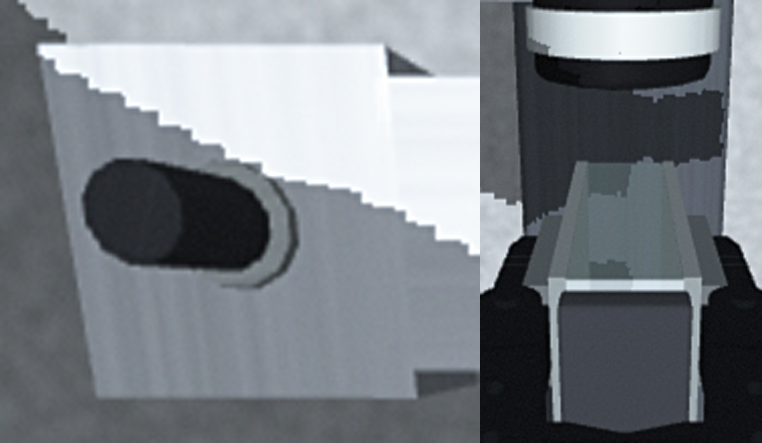

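```bash
python3 - <<'E'
from h import *
c=cam("wrist")
g=lambda x,y,z:plane(c,30+x/3.692-.4,20+y/3.692-.4,z)[:2]
A,B,C,D=g(38,45,.04),g(97,398,.04),g(416,398,.04),g(385,45,.04)
print(A,B,C,D,(A+B+C+D)/4,np.hypot(*(A-B)),np.hypot(*(A-D)))
print("pin top",g(132,210,.074),"collar",[g(298,232,.044),(g(240,162,.044)+g(240,290,.044))/2])
st()
E
```

```text
[ 0.44743962 -0.03215988] [ 0.45627977 -0.0913248 ] [ 0.51510743 -0.08238881] [ 0.50652751 -0.02315733] [ 0.48133858 -0.05725771] 0.059821697148597135 0.05976977062048256
pin top [ 0.48255488 -0.05651267] collar [array([ 0.49428232, -0.05612286]), array([ 0.4841661 , -0.05680587])]
15.12 [ 0.5962 -0.1238  0.1147] jaw 0.151 z [ 0.002  0.001 -1.   ] F [ 0.6  0.  -2.1] 0.0256
```

```bash
python3 - <<'E'
from h import *
env.hand_in();st()
E
```

```text
the job is handed in; nothing more can be done
the job is handed in; nothing more can be done
```

I put the lock pin in the lamp foot and let go of it. I handed the job in at about 15 s of the 48 s, with the arm still holding the check cell in the middle of the light path. The hand-in gave no verdict.

**Pin:** it went into the hole without resistance and bottomed out on its collar at about 33 N, then I let go. Afterwards it stood upright with its collar on the lug. My measurements put it about 1–2 mm sideways of the hole's centre. That fits the play in the hole and is inside the 3.5 mm limit. One reading off the collar's edge suggested nearer 3 mm, but the pin covers part of that edge, so I trusted it less.

**Cell:** I gripped it on the two frosted sides only, at 35 N, with the fingers 25.6 mm apart.

| Check | Measured | Limit |
|---|---|---|
| Sideways from the beam | about 0.2 mm | 7 mm |
| Along the light | within about 2 mm | 18 mm |
| Height from mid-beam | about 0.5 mm | 12 mm |
| Angle to the light | about 0.003 rad | 0.15 rad |
| Tilt from upright (of the gripper) | about 0.002 rad | 0.12 rad |

The arm was still, and the wrist force showed only the cell's weight, so it was not touching the gauge. I had to correct about 3 mm sideways after lowering it.

**Disagreements:** the pin's grip looked and measured 14 mm across instead of the stated 16 mm. The pictures I took along the way showed the bystanders still in place, but I did not measure their final positions.

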